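# Pin the length stop of the slab-cutting board

## Robot

A 7-joint arm with a two-finger parallel gripper is mounted at the origin on a cart in front of the work surface, level with it; the furniture and walls round the work are solid. World frame = base frame: x ahead of the robot, y to its left, z up, the work surface at z = 0. Lengths are in m, angles in rad, forces in N, time in s.
With the tool pointing down it reaches from about 0.4 to 0.925 m from the base axis. Payload 4.1 kg.
Tool frame: the origin (TCP) lies on the mounting face of the last link; the fingertips stand ahead of it and the grasp point (between the pads) lies 155 mm ahead of it (manip.tip_extent is the z of the fingertips in the tool frame, in m); z points along the fingers, y is the line along which they close (so a half turn about z gives the same grasp; the last joint's range is limited). The gripper opens to 85 mm and grips with 20 to 120 N. Pads are 22 mm wide; open, the fingers measure 114 mm over their backs; the gripper's body (76 mm by 85 mm) begins 54 mm behind the grasp point. The pads swing forward as they close: fully open they stand 13 mm farther back than shut.
Start: joints at [-1.433, 0.398, 0.045, 1.537, -0.019, 1.207, -0.051], TCP at [0.152, 0.632, 0.405] pointing down, gripper open.
Joint ranges: [-2.82, 2.82], [-0.49, 2.23], [-1.37, 1.46], [0, 2.46], [-1.36, 4.5], [0.23, 2], [-2.94, 2.94]. Speed limits (rad/s): [2.57, 2.57, 3.14, 3.14, 3.14, 3.14, 3.14].

## Interface

Orientations are given as a rotation vector (axis times angle).
In Python, from station import manip, optics gives the robot as it stands.
- The arm moves only by the tool apply_moves, never from a script. Its argument "rows" is a list of rows, each a list of 3 entries, a list of its own where there are three numbers: the shift along the tool's x, y, z in m, then the turn about the tool's z in degrees, then the opening in per cent of the stroke, from 0 (shut) to 100 (fully open). In form: [[[tx, ty, tz], spin, jaw], ...]. A call has exactly 8 rows; each row shifts and turns the commanded pose from where the row before left it, along the tool's axes as they then stand; what a row does not reach is not made up. A row lasts 1/8 s, in which the tool goes at most 62.5 mm and 10.7 degrees, less where a joint would pass 70% of its speed; a pose out of reach is approached as far as the arm can. A call is refused whole if a number of a shift passes 0.0625 or a number of a turn 10.7, either way. A call with a gripper value outside its range is refused whole. The fingers move at their own pace and stop on an object; "squeeze" is the grip in N (left out, the last holds). Time passes only in rows, so rows that do not move let the fingers close, or fill a call up. It gives the time, the measured TCP pose, the force, the opening and the grip force at its end, in the units of the state.
- manip.observe(): the state, without advancing time (a new reading comes with each control period).
- optics.snapshot(name): name is "scene" or "side" or "wrist"; returns a dict with "img" (480x640x3 uint8, red, green, blue), "depth" (480x640 float32, m along the optical axis (not along the pixel's ray), 0 where there is no reading), "fx", "fy", "cx", "cy" (pixels), "extrinsics" (4x4, takes a point from world to camera coordinates). Camera axes: x right, y down, z forward; pixel columns grow to the right and rows downward; lengths in m; the calibration is good to about 2 mm. A picture is of the moment at which its call begins.
- manip.sign_off(): hands the job in; it is judged then, once.
The state is a dict: "time_s": time; "joints": joint angles; "qvel": joint speeds; "effort": joint torques, N m; "position": TCP position; "ee_rot": TCP orientation; "wrist_force": force on the tool from outside, world axes, zero at the start; "wrist_torque": the same for the moment, N m; "grip_width": opening from 0.0 (shut) to 1.0 (fully open); "grasp_force": force on a finger pad.
Only numpy, scipy, OpenCV 4.12 (cv2) and the standard library are available. Lean on these libraries where they do the work, as an engineer would, in place of code of your own. Each camera call takes 0.05 s, during which the arm holds its last target. There are 200 camera calls.

## Task

Set the length stop of the slab-cutting board: push the wooden stop along the board until the middle one of the three holes in its metal bar lies under the quick-release pin standing in the steel bracket. Then press the pin by the button on its head, straight down through the bracket and the bar until it is fully home, and let go so that its balls spring out underneath and lock the stop at the middle hole. Leave the other things on and around the board where they are.

Things in the scene. Friction and masses are not known exactly. Their poses are not given: they have to be found in the camera images.
- stop_board: plywood board, 300 x 124 x 18 mm, fixed to the table. Origin: centre of its underside; x runs along its length, away from the robot, the way the stop slides; z up. A steel bracket (44 mm along x, 90 mm across at its feet, top plate at z = 92 mm, round pin guide up to z = 104 mm) stands centred at x = +50 mm, y = 0; low guide strips run along the board's edges.
- stop_face (a point): centre of the near (-x) face of the wooden stop, 60 mm above the table: an upright block 104 mm wide, 20 mm thick, top 81 mm above the table, pushed with about 3 N, staying where it is left. Fixed to it, a flat metal bar (38 x 8 mm, top 64 mm above the table) runs along the board's +x through the bracket, with three 19 mm holes 65, 100 and 135 mm from this face.
- middle_hole (a point): centre of the bar's middle hole, on the bar's upper face (64 mm above the table); aligned when straight below the pin's axis. Within about 3 mm the pin's round nose draws it into line. The neighbouring holes lie 35 mm before and behind.
- length_stop (a joint): travel of the stop along the board's +x, in m: 0 at its near end, 0.130 at its far end. 0.080 puts the middle hole exactly under the pin, 0.045 and 0.115 the other two.
- button_top (a point): centre of the top of the button, on the pin's axis: 157 mm above the table while the pin is up. The button is 22 mm across and stands 8 mm proud of the pin's 40 mm round head; nothing stands above it. Left of the board a wooden tool chest, 0.22 m high with its raised lid twice as high at the back, takes up x = 0.48 to 0.80, y = 0.08 to 0.36 m: go round or over it.
- lock_pin (a joint): how far the pin (upright, captive in the bracket, 16 mm shank) has gone down, m: 0 up (nose 2 mm above the bar), 0.037 end of travel. A weak spring (2 to 3 N) lifts it. Two balls near its nose stick out 4 mm while the button is out and stop it at the bar. Beyond 0.033 they are below the bracket and spring out when the button is let go; locked, it rests at about 0.033 and hardly comes out again.
- lock_button (a joint): how far the button is pressed into the pin's head, m: 0 out (balls out), 0.006 fully in (balls drawn in). Pressing takes 5 N at first, 10 N fully in. Pressed on, it carries the pin down: the balls draw in at about 8 N, the pin then slides with 3 to 6 N, and the force passes 12 N only at the end of its travel. It stays partly in while the balls are inside a hole.
- glaze_tile_center (a point): centre of a bystander: flat glazed test tile 34 x 52 x 9 mm lying on the board beyond the bracket
- small_cutter_center (a point): centre of a bystander: tinned ring cutter, 49 mm across and 28 mm high, on the table beside the board
- red_cup_center (a point): centre of a bystander: terracotta cup, 66 mm across and 69 mm high
- pear_tool_center (a point): centre of a bystander: wooden-handled loop tool 168 mm long and 12 mm high, lying between the board and the robot
- grey_beaker_center (a point): centre of a bystander: grey beaker, 65 mm across and 83 mm high

How it is judged:
By the outcome, as a careful person would: the job done as asked, in the order asked, and still so for the second after the job is handed in, with the robot touching nothing.
It also fails if it takes over 45 s, if anything falls off the work surface, if the arm or the gripper's body presses on something with over 40 N, if the wrist force passes 120 N, or if a joint passes its speed limit or range.

## Working session

There is one attempt and no reset: what is moved stays moved. The work goes in short steps, Python scripts to look and compute and a tool call to move; the robot and the scene stay as the last step left them, time stands still between calls to the robot, and variables do not carry over. Pictures are saved under pics/ and viewed, at most 10 in all, crops included, and the job is handed in when it is done.

Besides the shell and the picture viewer there is one more tool, called as name([rows], argument=value, ...), one row to a line, values as JSON. apply_moves: Moves the arm, as the interface text tells. Its arguments: {"type":"object","properties":{"rows":{"type":"array","items":{"type":"array"}},"squeeze":{"type":"number"}},"required":["rows"]}

```bash
mkdir -p pics; cat > h.py <<'E'
import numpy as np, cv2
from station import manip, optics
def snap(n):
    s=optics.snapshot(n); np.savez(f'/tmp/{n}.npz',**s); return s
def world(s,u,v,z=None):
    E=np.array(s['extrinsics']); R=E[:3,:3]; t=E[:3,3]
    r=np.array([(u-s['cx'])/s['fx'],(v-s['cy'])/s['fy'],1.])
    if z is None: return R.T@(r*s['depth'][int(v),int(u)]-t)
    o=-R.T@t; d=R.T@r; return o+d*(z-o[2])/d[2]
E
python3 - <<'E'
from h import *
print(manip.observe(), manip.tip_extent)
for n in('scene','side'):
    s=snap(n); cv2.imwrite(f'pics/{n}0.png',s['img'][:,:,::-1]); print(s['extrinsics'],s['fx'])
E
```

```text
{'time_s': 0.0, 'joints': array([-1.432995  ,  0.39924458,  0.04499213,  1.53788991, -0.0186967 ,
        1.20690805, -0.05070418]), 'qvel': array([ 0.00023113,  0.001256  ,  0.00038599, -0.00098563,  0.00206378,
       -0.0014324 , -0.00075843]), 'effort': array([ 2.29296265e-04, -4.75115919e+01,  1.36456501e+00, -2.54223454e+01,
        1.15531910e-02,  9.67389671e-03,  8.65861153e-06]), 'position': array([0.15235193, 0.63159113, 0.40362388]), 'ee_rot': array([-0.37085495, -3.11951286,  0.00318219]), 'wrist_force': array([ 0.15859538, -0.53752357, -0.6831226 ]), 'wrist_torque': array([ 0.0379928 ,  0.01383354, -0.00189656]), 'grasp_force': 0.0, 'grip_width': 1.0062515473739542} 0.1734
[[ 0.89641443 -0.44291394 -0.01638321 -0.52748527]
 [-0.2727126  -0.5220508  -0.80814033  0.20382693]
 [ 0.34938375  0.72889656 -0.58876208  0.99700451]
 [ 0.          0.          0.          1.        ]] 539.1130228612126
[[-0.97901334 -0.20374267  0.00466903  0.52433684]
 [-0.10921867  0.50519379 -0.85606689  0.18998969]
 [ 0.17205859 -0.83861085 -0.51684397  1.02405474]
 [ 0.          0.          0.          1.        ]] 461.53210472916965
```

View pics/scene0.png

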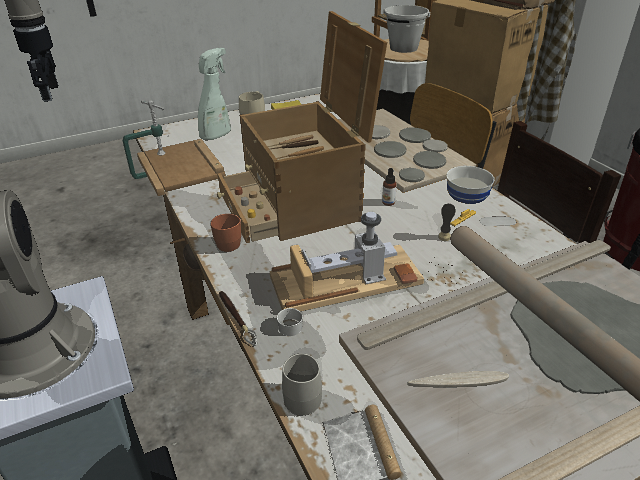

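View pics/side0.png

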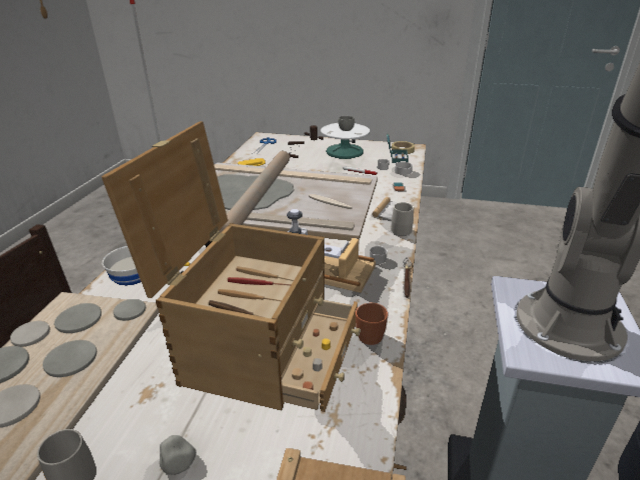

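The scene view shows the board around (345,280), the stop at (302,268), the pin head at (372,216) and the tile at (406,272). The side view shows the pin at (294,213) and the stop at (348,258), partly hidden by the chest. I'll zoom in on the scene view and measure.

```bash
python3 - <<'E'
from h import *
s=dict(np.load('/tmp/scene.npz')); c=s['img'][190:320,255:445,::-1]
cv2.imwrite('pics/crop.png',cv2.resize(c,None,fx=4,fy=4,interpolation=cv2.INTER_CUBIC))
for p,z in [((372,214),.157),((406,272),.027),((302,268),None),((290,321),None),((228,231),None),((302,380),None),((240,325),None)]:
    print(p,world(s,*p).round(3), world(s,*p,z).round(3) if z else '')
t=dict(np.load('/tmp/side.npz'))
print(world(t,294,211).round(3),world(t,294,211,.157).round(3))
E
```

```text
(372, 214) [ 0.656 -0.11   0.158] [ 0.657 -0.108  0.157]
(406, 272) [ 0.715 -0.159  0.025] [ 0.714 -0.16   0.027]
(302, 268) [ 0.502 -0.111  0.081] 
(290, 321) [ 0.452 -0.156  0.001] 
(228, 231) [0.421 0.102 0.062] 
(302, 380) [ 0.407 -0.309  0.019] 
(240, 325) [ 0.362 -0.124  0.003] 
[ 0.654 -0.105  0.157] [ 0.654 -0.104  0.157]
```

View pics/crop.png

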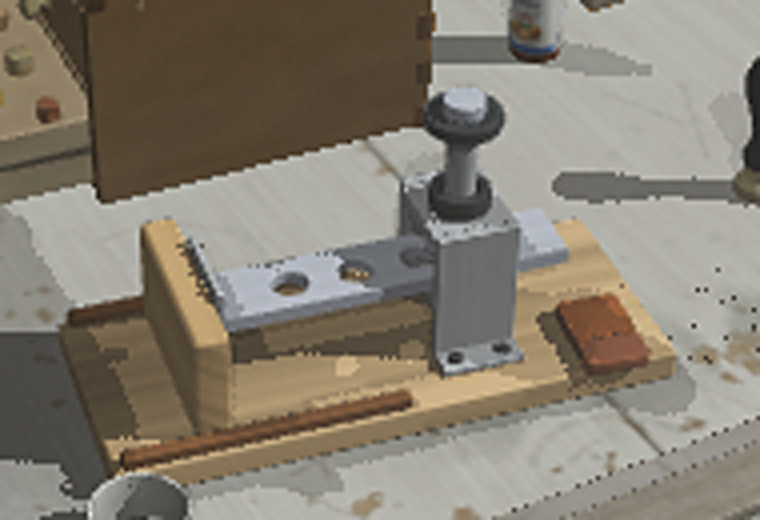

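The crop shows the button at crop (466,102), the bar's holes at crop (290,283), (357,271) and (418,258), the stop's top near edge from (142,228) to (193,345), and the board's top corners at (62,330), (580,222) and (675,360).

```bash
python3 - <<'E'
from h import *
s=dict(np.load('/tmp/scene.npz'))
def w(x,y,z): return world(s,255+x/4,190+y/4,z).round(4)
for n,p in dict(button=(466,103,.157),h1=(290,283,.064),h2=(357,271,.064),h3=(418,258,.064),stopL=(142,228,.081),stopR=(193,345,.081),bNL=(62,330,.018),bFL=(580,222,.018),bFR=(675,360,.018),bNR=(105,468,.018)).items(): print(n,w(*p))
# button centroid by depth heights; stop top by height
H,W=s['depth'].shape; v,u=np.mgrid[:H,:W]; E=s['extrinsics']
P=np.stack([(u-s['cx'])/s['fx'],(v-s['cy'])/s['fy'],np.ones((H,W))],-1)*s['depth'][...,None]
P=(P-E[:3,3])@E[:3,:3]
def reg(zl,zh,x0,x1,y0,y1):
    m=(P[...,2]>zl)&(P[...,2]<zh)&(P[...,0]>x0)&(P[...,0]<x1)&(P[...,1]>y0)&(P[...,1]<y1)&(s['depth']>0); return P[m]
b=reg(.154,.161,.6,.72,-.16,-.05); print('btn',len(b),b.mean(0),(b.min(0)+b.max(0))/2)
t=reg(.078,.084,.45,.58,-.22,0); print('stop',len(t),t.mean(0)); r=cv2.minAreaRect(t[:,:2].astype('f4')*1000);print(r)
t=reg(.015,.021,.4,.85,-.25,0); r=cv2.minAreaRect(t[:,:2].astype('f4')*1000);print('board',r)
t=reg(.061,.067,.5,.85,-.2,0); r=cv2.minAreaRect(t[:,:2].astype('f4')*1000);print('bar',r)
from scipy.spatial.transform import Rotation as R
print(R.from_rotvec(manip.observe()['ee_rot']).as_matrix().round(3))
E
```

```text
button [ 0.6531 -0.1125  0.157 ]
h1 [ 0.5657 -0.094   0.064 ]
h2 [ 0.6003 -0.101   0.064 ]
h3 [ 0.6331 -0.1059  0.064 ]
stopL [ 0.5096 -0.0382  0.081 ]
stopR [ 0.4936 -0.1337  0.081 ]
bNL [ 0.4674 -0.0224  0.018 ]
bFL [ 0.7601 -0.0685  0.018 ]
bFR [ 0.7381 -0.1899  0.018 ]
bNR [ 0.4463 -0.1293  0.018 ]
btn 67 [ 0.65294516 -0.1097909   0.15731334] [ 0.65426138 -0.10872748  0.15728413]
stop 336 [ 0.5094119  -0.08971133  0.08115415]
((512.7180786132812, -84.88093566894531), (103.65921783447266, 24.760875701904297), 79.76402282714844)
board ((643.7482299804688, -155.98117065429688), (219.5492401123047, 434.5699157714844), 81.5396957397461)
bar ((674.278564453125, -118.3692626953125), (99.0409164428711, 356.58465576171875), 79.45133209228516)
[[-0.972  0.235 -0.   ]
 [ 0.235  0.972 -0.002]
 [-0.    -0.002 -1.   ]]
```

apply_moves([
  [[0,0,0],-3.6,0],
  [[-0.033,-0.042,0],0,0],
  [[-0.033,-0.042,0],0,0],
  [[-0.033,-0.042,0],0,0],
  [[-0.033,-0.042,0],0,0],
  [[-0.033,-0.042,0],0,0],
  [[-0.033,-0.042,0],0,0],
  [[-0.033,-0.042,0],0,0],
])

```text
time_s: 1.1
position: [0.3296, 0.3005, 0.4045]
ee_rot: [-0.273, -3.13, -0.0]
wrist_force: [0.2, 0.2, -0.6]
grip_width: 0.0
grasp_force: 0.0
```

apply_moves([
  [[-0.027,-0.05,0],0,0],
  [[-0.027,-0.05,0],0,0],
  [[-0.027,-0.05,0],0,0],
  [[-0.027,-0.05,0],0,0],
  [[-0.027,-0.05,0],0,0],
  [[-0.027,-0.05,0],0,0],
  [[-0.027,-0.05,0],0,0],
  [[0,0,0],0,0],
])

```text
time_s: 2.1
position: [0.4548, -0.0794, 0.4048]
ee_rot: [0.287, 3.128, -0.003]
wrist_force: [0.5, 0.4, -0.5]
grip_width: 0.002
grasp_force: 0.0
```

```bash
python3 - <<'E'
from h import *
print(manip.observe()['position'],manip.observe()['joints'])
s=snap('wrist'); cv2.imwrite('pics/w1.png',s['img'][:,:,::-1])
E
```

```text
[ 0.45478635 -0.079397    0.40481938] [-0.61595679  0.06357482  0.73175243  1.98050001 -0.04487545  1.11343957
  1.52255733]
```

View pics/w1.png

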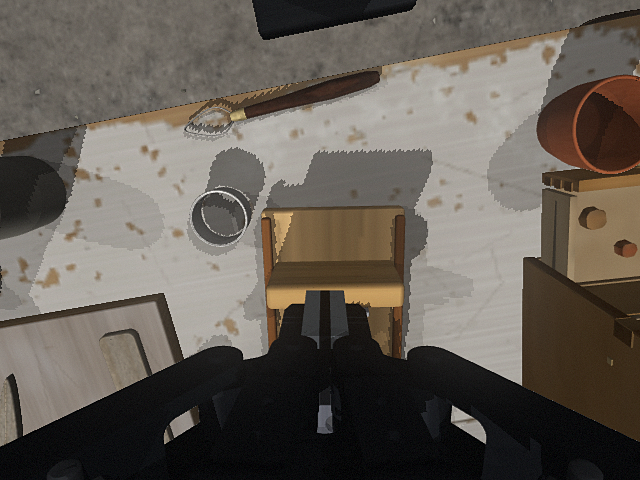

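The wrist view shows the stop centred at about column 335, rows 260–307. The fingertips are at about (325,295), and the board's near edge is at row 208.

```bash
python3 - <<'E'
from h import *
s=dict(np.load('/tmp/wrist.npz')); E=s['extrinsics']; print('cam',-E[:3,:3].T@E[:3,3])
for v in range(256,312,4): print(v,world(s,290,v).round(4),world(s,385,v).round(4))
for a in ((264,208),(404,208)): print(world(s,*a,.018).round(4))
g=cv2.cvtColor(s['img'],cv2.COLOR_RGB2GRAY)[284-2:304]
for u in (255,260,262,264,266,268,270,400,402,404,406,408,410,412): print(u,world(s,u,295).round(4))
E
```

```text
cam [ 0.38889896 -0.06782866  0.37505161]
256 [ 0.4922 -0.1185  0.018 ] [ 0.5072 -0.0361  0.0183]
260 [ 0.4953 -0.1191  0.0195] [ 0.5084 -0.0372  0.0255]
264 [ 0.4952 -0.118   0.0317] [ 0.5081 -0.0387  0.0366]
268 [ 0.4951 -0.1171  0.0429] [ 0.5077 -0.0401  0.0474]
272 [ 0.4955 -0.1164  0.0521] [ 0.5075 -0.0414  0.0572]
276 [ 0.4954 -0.1156  0.0623] [ 0.5074 -0.0426  0.066 ]
280 [ 0.4956 -0.1149  0.0711] [ 0.5074 -0.0438  0.0743]
284 [ 0.4958 -0.1142  0.0794] [ 0.5079 -0.0448  0.081 ]
288 [ 0.4974 -0.1143  0.0833] [ 0.5103 -0.0454  0.0828]
292 [ 0.5006 -0.1149  0.0831] [ 0.5138 -0.0458  0.082 ]
296 [ 0.5037 -0.1155  0.0833] [ 0.5172 -0.0462  0.0813]
300 [ 0.5073 -0.1164  0.0819] [ 0.5201 -0.0467  0.0819]
304 [ 0.5107 -0.1171  0.0814] [ 0.5236 -0.0471  0.0813]
308 [ 0.4449 -0.0902  0.2435] [ 0.5554 -0.0434  0.0204]
[ 0.446  -0.1317  0.018 ]
[ 0.4677 -0.0138  0.018 ]
255 [ 5.292e-01 -1.616e-01  4.000e-04]
260 [ 0.5299 -0.1569  0.0008]
262 [ 0.5302 -0.155   0.0009]
264 [ 0.5303 -0.1529  0.0016]
266 [ 0.5014 -0.1339  0.0787]
268 [ 0.5012 -0.1321  0.0799]
270 [ 0.5007 -0.1302  0.082 ]
400 [ 0.5177 -0.0352  0.0829]
402 [ 0.5186 -0.0336  0.0815]
404 [ 5.548e-01 -2.230e-02  5.000e-04]
406 [ 0.5546 -0.0206  0.0017]
408 [ 0.5549 -0.0187  0.0017]
410 [ 0.5555 -0.0168  0.0012]
412 [ 5.562e-01 -1.480e-02  4.000e-04]
```

apply_moves([
  [[0,0.007,0.047],0,0],
  [[0,0,0.047],0,0],
  [[0,0,0.047],0,0],
  [[0,0,0.046],0,0],
  [[-0.015,0,0],0,0],
  [[-0.01,0,0],0,0],
  [[-0.005,0,0],0,0],
  [[-0.005,0,0],0,0],
])

```text
time_s: 3.15
position: [0.4914, -0.0742, 0.219]
ee_rot: [0.272, 3.127, 0.001]
wrist_force: [0.4, -0.3, -1.2]
grip_width: 0.001
grasp_force: 0.0
```

apply_moves([
  [[-0.005,0,0],0,0],
  [[-0.005,0,0],0,0],
  [[-0.005,0,0],0,0],
  [[-0.005,0,0],0,0],
  [[-0.005,0,0],0,0],
  [[-0.005,0,0],0,0],
  [[-0.005,0,0],0,0],
  [[0,0,0],0,0],
])

```text
time_s: 4.15
position: [0.5256, -0.0806, 0.2177]
ee_rot: [0.273, 3.128, -0.001]
wrist_force: [-0.4, 1.1, -0.1]
grip_width: -0.0
grasp_force: 0.2
```

```bash
cat > face.py <<'E'
from h import *
def cloud(s):
    H,W=s['depth'].shape; v,u=np.mgrid[:H,:W]; E=s['extrinsics']
    P=np.stack([(u-s['cx'])/s['fx'],(v-s['cy'])/s['fy'],np.ones((H,W))],-1)*s['depth'][...,None]
    return ((P-E[:3,3])@E[:3,:3])[s['depth']>0]
d=np.array([.985,-.174]);n=np.array([.174,.985]);pin=np.array([.6538,-.1085])
print(manip.observe()['position'],manip.observe()['wrist_force'])
for nm in('wrist','scene'):
    P=cloud(snap(nm)); r=P[:,:2]-pin; a,b=r@d,r@n
    m=(P[:,2]>.035)&(P[:,2]<.072)&(abs(b)>.022)&(abs(b)<.05)&(a>-.18)&(a<-.06)
    print(nm,'face',m.sum(),[np.median(a[m&(b<0)]),np.median(a[m&(b>0)])])
    m=(P[:,2]>.0785)&(P[:,2]<.084)&(abs(b)<.05)&(abs(b)>.02)&(a>-.18)&(a<-.04)
    print(' top',m.sum(),a[m].mean()-.01,np.percentile(a[m],[3,97]))
    m=(P[:,2]>.154)&(P[:,2]<.161)&(np.hypot(a,b)<.03); print(' btn',m.sum(),P[m].mean(0) if m.any() else '')
E
python3 face.py; python3 -c "
from h import *
s=dict(np.load('/tmp/wrist.npz')); cv2.imwrite('pics/w2.png',s['img'][:,:,::-1])"
```

```text
[ 0.52556581 -0.08060209  0.21770176] [-0.37448688  1.07938305 -0.05539372]
wrist face 3340 [np.float64(-0.11999416975564006), np.float64(-0.12093079247145727)]
 top 1103 -0.12376720144960009 [-0.11824838 -0.10858919]
 btn 0 
scene face 82 [np.float64(-0.11994678364302096), np.float64(nan)]
 top 98 -0.1205603281125619 [-0.11984295 -0.09934197]
 btn 65 [ 0.65295683 -0.10951107  0.15722127]
  return _methods._mean(a, axis=axis, dtype=dtype,
  ret = ret.dtype.type(ret / rcount)
```

View pics/w2.png

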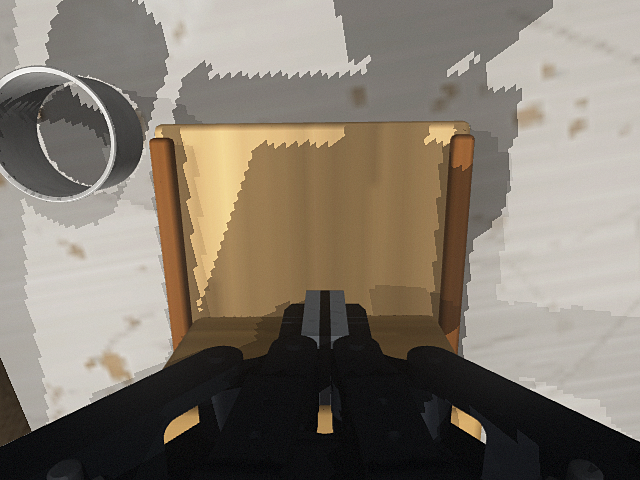

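The stop's face is square against the fingertips, 120.3 mm short of the pin axis, and the cutter is clear. About 20 mm of push remains.

apply_moves([
  [[-0.004,0,0],0,0],
  [[-0.004,0,0],0,0],
  [[-0.004,0,0],0,0],
  [[-0.003,0,0],0,0],
  [[-0.002,0,0],0,0],
  [[-0.0015,0,0],0,0],
  [[-0.0015,0,0],0,0],
  [[0,0,0],0,0],
])

```text
time_s: 5.25
position: [0.5447, -0.0838, 0.2176]
ee_rot: [0.273, 3.129, -0.0]
wrist_force: [-1.7, -1.3, -0.5]
grip_width: 0.001
grasp_force: 0.8
```

```bash
python3 face.py 2>/dev/null; python3 - <<'E'
from h import *
s=dict(np.load('/tmp/scene.npz')); c=s['img'][190:320,255:445,::-1]
cv2.imwrite('pics/crop2.png',cv2.resize(c,None,fx=4,fy=4,interpolation=cv2.INTER_CUBIC))
E
```

```text
[ 0.5446851  -0.08377648  0.21760119] [-1.70672178 -1.2954834  -0.46158699]
wrist face 3294 [np.float64(-0.10088342499683), np.float64(-0.10180684700951695)]
 top 1095 -0.10477055431743411 [-0.09906159 -0.08949567]
 btn 0 
scene face 84 [np.float64(-0.1010598067990196), np.float64(nan)]
 top 105 -0.10134473910319709 [-0.10103094 -0.07919195]
 btn 59 [ 0.65325718 -0.10879298  0.1574323 ]
```

View pics/crop2.png

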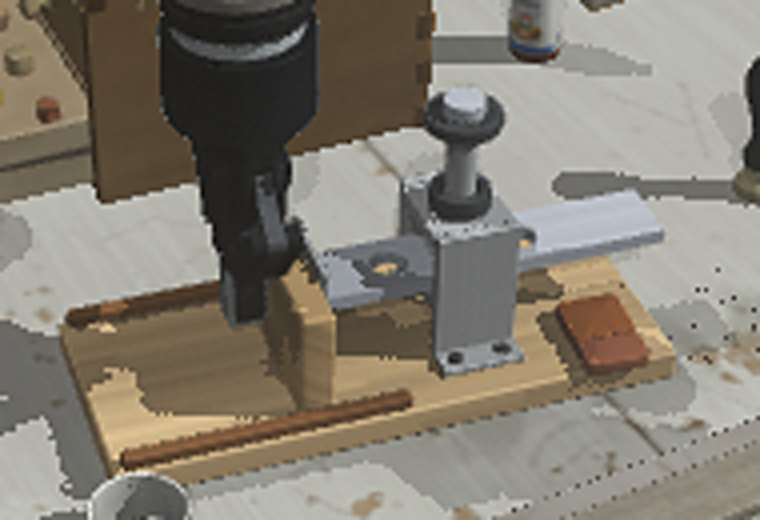

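Hole 1 is visible at crop (386,266), just before the bracket, and the middle hole is hidden under the bracket, so the right hole is in place. The face is about 101 mm from the pin. I'll nudge it about 1 mm more, then back off and rise.

apply_moves([
  [[-0.001,0,0],0,0],
  [[-0.0005,0,0],0,0],
  [[0,0,0],0,0],
  [[0.01,0,0],0,0],
  [[0.015,0,0],0,0],
  [[0,0,-0.05],0,0],
  [[0,0,-0.06],0,0],
  [[0,0,-0.02],0,0],
])

```text
time_s: 6.35
position: [0.5217, -0.0802, 0.3512]
ee_rot: [0.273, 3.123, 0.003]
wrist_force: [-0.1, -0.2, -0.9]
grip_width: -0.0
grasp_force: 0.0
```

```bash
python3 face.py 2>/dev/null; python3 - <<'E'
from h import *
s=dict(np.load('/tmp/scene.npz'))
c=cv2.resize(s['img'][190:320,255:445,::-1],None,fx=4,fy=4,interpolation=cv2.INTER_CUBIC)
cv2.imwrite('pics/crop3.png',c)
E
```

```text
[ 0.52166846 -0.08015186  0.35123951] [-0.10131053 -0.17857424 -0.89730235]
wrist face 1609 [np.float64(-0.09956220161692801), np.float64(-0.10043955319056141)]
 top 2468 -0.10198031726483894 [-0.09985926 -0.08201901]
 btn 0 
scene face 133 [np.float64(-0.09973117523585288), np.float64(-0.10063587686950183)]
 top 179 -0.10116917276980619 [-0.10043837 -0.08124963]
 btn 65 [ 0.65287755 -0.10946655  0.15725281]
```

apply_moves([
  [[-0.034,-0.002,0],0,0],
  [[-0.034,-0.001,0],0,0],
  [[-0.034,-0.001,0],0,0],
  [[-0.033,-0.001,0],0,0],
  [[0,0,0],0,0],
  [[0,0,0.006],0,0],
  [[0,0,0.005],0,0],
  [[0,0,0],0,0],
])

```text
time_s: 7.45
position: [0.6527, -0.1076, 0.336]
ee_rot: [-0.273, -3.128, -0.001]
wrist_force: [0.8, 0.7, 0.4]
grip_width: 0.0
grasp_force: 0.0
```

```bash
python3 - <<'E'
from h import *
o=manip.observe(); print(o['position'],o['ee_rot'])
s=snap('scene');t=snap('side')
a=cv2.resize(s['img'][150:290,300:430,::-1],None,fx=4,fy=4,interpolation=cv2.INTER_CUBIC)[:, :400+120]
b=cv2.resize(t['img'][160:300,265:335,::-1],None,fx=4,fy=4,interpolation=cv2.INTER_CUBIC)
cv2.imwrite('pics/ab.png',np.hstack([a,b]))
E
```

```text
[ 0.65266704 -0.10762648  0.33595189] [-2.72680311e-01 -3.12816140e+00 -1.13210352e-03]
```

View pics/ab.png

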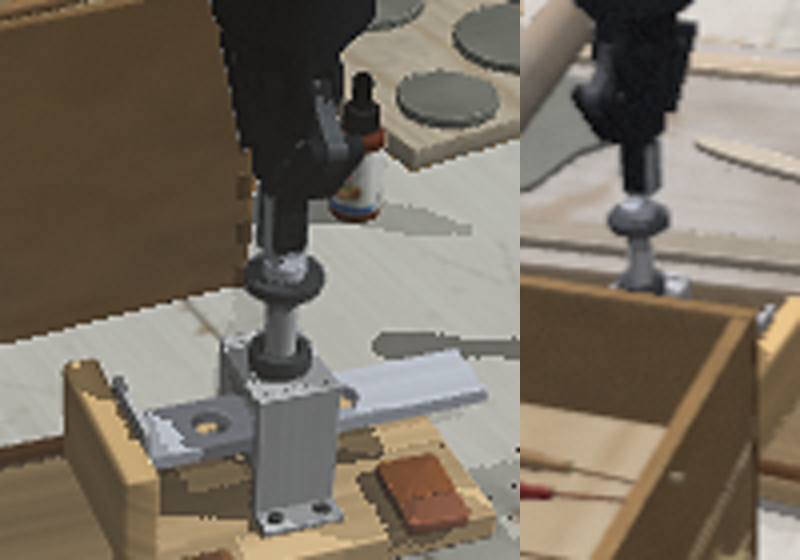

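The fingertips stand centred on the button in both views: (285,255) against (286,268) in the scene view, and (640,190) against (638,205) in the side view. Now I'll press.

apply_moves([
  [[0,0,0.003],0,0],
  [[0,0,0.003],0,0],
  [[0,0,0.003],0,0],
  [[0,0,0.003],0,0],
  [[0,0,0.003],0,0],
  [[0,0,0.003],0,0],
  [[0,0,0.003],0,0],
  [[0,0,0.003],0,0],
])

```text
time_s: 8.55
position: [0.6537, -0.1081, 0.3129]
ee_rot: [0.273, 3.129, -0.0]
wrist_force: [-1.0, -1.1, 5.0]
grip_width: 0.001
grasp_force: 2.4
```

apply_moves([
  [[0,0,0.003],0,0],
  [[0,0,0.003],0,0],
  [[0,0,0.003],0,0],
  [[0,0,0.003],0,0],
  [[0,0,0.003],0,0],
  [[0,0,0.003],0,0],
  [[0,0,0.002],0,0],
  [[0,0,0],0,0],
])

```text
time_s: 9.55
position: [0.6537, -0.108, 0.2927]
ee_rot: [0.273, 3.129, -0.0]
wrist_force: [-0.4, 0.2, 5.3]
grip_width: -0.001
grasp_force: 2.6
```

apply_moves([
  [[0,0,0.002],0,0],
  [[0,0,0.001],0,0],
  [[0,0,0.001],0,0],
  [[0,0,0.001],0,0],
  [[0,0,0.001],0,0],
  [[0,0,0],0,0],
  [[0,0,0],0,0],
  [[0,0,0],0,0],
])

```text
time_s: 10.55
position: [0.6536, -0.1082, 0.2878]
ee_rot: [0.273, 3.129, 0.001]
wrist_force: [-1.7, 0.4, 9.3]
grip_width: -0.001
grasp_force: 4.6
```

apply_moves([
  [[0,0,0.001],0,0],
  [[0,0,0.001],0,0],
  [[0,0,0.001],0,0],
  [[0,0,0],0,0],
  [[0,0,0],0,0],
  [[0,0,0],0,0],
  [[0,0,0],0,0],
  [[0,0,0],0,0],
])

```text
time_s: 11.55
position: [0.6537, -0.1085, 0.2873]
ee_rot: [0.273, 3.128, 0.002]
wrist_force: [-5.1, 2.2, 20.3]
grip_width: 0.0
grasp_force: 10.4
```

At 20 N the pin no longer moves, with the tool at the expected end height (0.287 m). I'll release straight up and check.

apply_moves([
  [[0,0,-0.003],0,0],
  [[0,0,-0.004],0,0],
  [[0,0,-0.006],0,0],
  [[0,0,-0.02],0,0],
  [[0,0,-0.05],0,0],
  [[0,0,-0.05],0,0],
  [[0,0,0],0,0],
  [[0,0,0],0,0],
])

```text
time_s: 12.55
position: [0.6531, -0.1077, 0.4163]
ee_rot: [-0.273, -3.129, -0.001]
wrist_force: [-0.9, 0.1, 0.2]
grip_width: 0.001
grasp_force: 0.0
```

```bash
python3 - <<'E'
from h import *
s=snap('scene')
cv2.imwrite('pics/fin.png',cv2.resize(s['img'][180:320,255:445,::-1],None,fx=4,fy=4,interpolation=cv2.INTER_CUBIC))
H,W=s['depth'].shape; v,u=np.mgrid[:H,:W]; E=s['extrinsics']
P=np.stack([(u-s['cx'])/s['fx'],(v-s['cy'])/s['fy'],np.ones((H,W))],-1)*s['depth'][...,None]
P=(P-E[:3,3])@E[:3,:3]
m=(np.hypot(P[...,0]-.6535,P[...,1]+.1085)<.009)&(P[...,2]>.095)&(P[...,2]<.17); z=P[...,2][m]
print(len(z),np.percentile(z,[5,50,80,95,100]), manip.observe()['position'])
E
```

```text
48 [0.11876651 0.12484491 0.12555518 0.1262802  0.1268678 ] [ 0.65303229 -0.10751544  0.41540646]
```

View pics/fin.png

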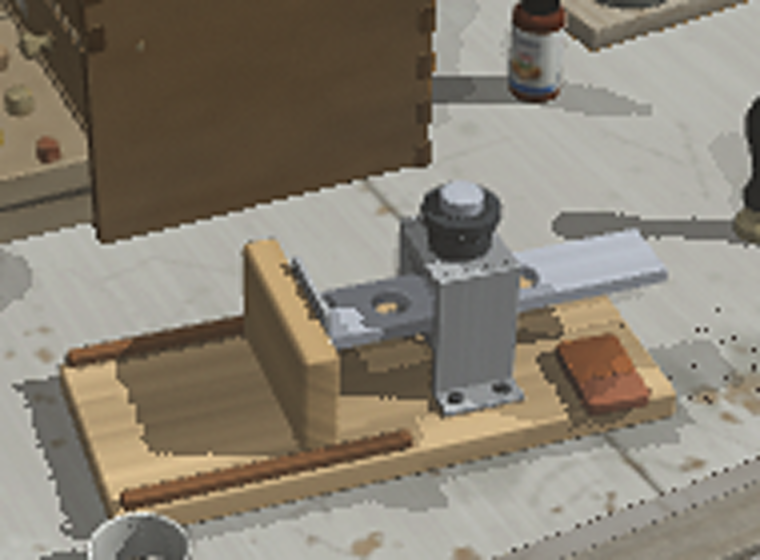

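The pin head is seated on the bracket at crop (460,210). The button top reads 0.125 m, so the pin is 33 mm down with the button out, which means it is locked. The tile and cutter have not moved.

```bash
python3 -c "
from station import manip
print(manip.sign_off())"
```

```text
the job is handed in; nothing more can be done
None
```

The stop is set at the middle hole and the pin is locked: after release it sits about 33 mm down with its button out. The job is handed in, 12.6 s on the robot's clock, with no contact seen with anything else.

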